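# Stand a slumped binder back in its row

## Task

At the open end of the row of binders, one ring binder has slumped over against the loose wooden bookend. First push its top back until it stands upright on its own, with the bookend still where it was; then push the bookend along the desk until the binder is held snugly and squarely between the bookend and the row. Do it all by pushing: do not pinch or lift the binder or the bookend, do not topple them, and leave the other things on the desk where they are.

Things in the scene. Friction and masses are not known exactly. Their poses are not given: they have to be found in the camera images.
- row: Row of three standing binders, fixed, spines to -x. Origin: at desk height, middle (in x) of its free end face, the flat upright face that looks to +y, 180 mm wide (x -90 to 90) and 215 mm high. The row runs 215 mm from there to -y, nowhere higher than 215 mm; z up.
- binder: Slumped white binder, loose, 0.3-0.6 kg, rigid block x 180, y 45, z 215 mm. Origin: centre of underside; z up along it, spine at -x. Starts tipped 25-30 degrees, top towards the row's +y, on its lower +y edge (about 57 mm from the row's face) and the bookend's 110 mm high inner edge, its top end reaching past that. About 1 N at the top tips it; within 10 degrees of vertical it falls upright.
- bookend: Loose dark wooden L-shaped bookend, 0.5-0.8 kg, 110 mm wide (x). Origin: at desk height, middle of the tall flat inner face, which looks to -y at the binder. Upright: y 0 to 30 mm, 110 mm high; foot: y 30 to 90 mm, 50 mm high; z up. Slides when pushed low down with some 3-8 N.
- bookend_end (a point): Middle of the bookend's outer end face (looks to +y), at 25 mm height: the face to push, 110 mm wide and 50 mm high.
- mouse: Computer mouse lying on the desk beyond the bookend's outer end, 105 x 60 x 34 mm; origin centre of its underside. Leave alone.
- gluestick: White glue stick standing on the desk on the robot's side of the leaning binder, 26 mm across, 88 mm high; origin centre of its underside. Easily toppled; leave alone.
- notes: Cube of note paper 76 x 76 x 45 mm on the robot's side of the row; origin centre of underside. Leave alone.
- mug: White mug, 82 mm across with a handle to its +y, 95 mm high; origin centre of underside. Leave alone.
- tape: Roll of clear tape lying flat beyond the row's far side (+x), 76 mm across, 25 mm high; origin centre of underside. Leave alone.
- stapler: Stapler 140 x 36 x 57 mm; origin centre of underside, x along its length. Leave alone.
Mind the look-alikes: they are no part of the job. What is shaped like the bookend but blue is not meant.

How it is judged:
On the way:
1. the binder stands upright on its own underside, not touched by the robot, while the bookend is still where it was (within 25 mm) (angle between binder's own z axis and vertical below 0.06 rad and height (world z) of binder below 0.006 m and contact force between each of the arm, the fingers and binder below 0.1 N and distance of bookend from where it was at the start of the episode below 0.025 m), for 0.2 s.
At the end, for the whole second after the job is handed in: Binder and bookend stand upright (within 3.4 degrees) on the desk, at rest; gaps row-binder and binder-bookend under 8 mm; binder within 45 mm sideways of the row and turned under 7 degrees from it, bookend within 60 mm sideways of the binder and under 8.6 degrees (angle between each of binder, bookend's own z axis and vertical below 0.06 rad and height (world z) of each of binder, bookend below 0.006 m and y of binder in the frame of row between 0.015 and 0.0305 m and x of binder in the frame of row between -0.045 and 0.045 m and y of bookend in the frame of binder between 0.015 and 0.0305 m and x of bookend in the frame of binder between -0.06 and 0.06 m and angle between the y axis of binder and the y axis of row, either way round below 0.12 rad and angle between the y axis of bookend and the y axis of row, either way round below 0.15 rad and linear speed of each of binder, bookend below 0.02 m/s); the robot touches nothing.
It fails at once if the binder is lifted off the desk or carried (height (world z) of binder above 0.035 m).
It fails at once if the bookend is lifted or toppled (height (world z) of bookend above 0.025 m or angle between bookend's own z axis and vertical above 0.5 rad).
It fails at once if the binder is knocked flat (angle between binder's own z axis and vertical above 0.9 rad).
It fails at once if the binder or the bookend is taken between the fingers ((x of the grasp point in the frame of binder between -0.09 and 0.09 m and y of the grasp point in the frame of binder between -0.018 and 0.018 m and z of the grasp point in the frame of binder between 0 and 0.213 m) or (x of the grasp point in the frame of bookend between -0.055 and 0.055 m and y of the grasp point in the frame of bookend between 0.004 and 0.026 m and z of the grasp point in the frame of bookend between 0 and 0.108 m) or (x of the grasp point in the frame of bookend between -0.055 and 0.055 m and y of the grasp point in the frame of bookend between 0.03 and 0.086 m and z of the grasp point in the frame of bookend between 0 and 0.048 m)).
It fails at once if another thing on the desk is moved by more than 40 mm or knocked over (distance of any of mouse, gluestick, notes, mug, tape, stapler from where it was at the start of the episode above 0.04 m or angle between any of gluestick, mug's own z axis and vertical above 0.6 rad).
It also fails if it takes over 50 s, if anything falls off the work surface, if the arm or the gripper's body presses on something with over 40 N, if the wrist force passes 120 N, or if a joint passes its speed limit or range.

## Robot

A 7-joint arm with a two-finger parallel gripper is mounted at the origin on the work surface. World frame = base frame: x ahead of the robot, y to its left, z up, the work surface at z = 0. Lengths are in m, angles in rad, forces in N, time in s.
With the tool pointing down it reaches from about 0.4 to 0.9 m from the base axis. Payload 5.5 kg.
Tool frame: the origin (TCP) lies between the finger pads; the fingertips stand 11 mm ahead of it and the grasp point (between the pads) lies 8 mm behind it (manip.tips_ahead is the distance from the TCP to the fingertips, in m); z points along the fingers, y is the line along which they close (so a half turn about z gives the same grasp; the last joint's range is limited). The gripper opens to 92 mm and grips with 3 to 60 N. Pads are 19 mm wide; open, the fingers measure 130 mm over their backs; the gripper's body (75 mm by 190 mm) begins 47 mm behind the grasp point.
Start: joints at [1.41, 0.501, -0.427, 1.55, 0.221, 1.138, -0.21], TCP at [0.267, -0.592, 0.238] pointing down, gripper open.
Joint ranges: [-2.88, 2.88], [-0.31, 2.03], [-1.54, 1.56], [0.2, 2.42], [-1.41, 4.55], [0.19, 2.02], [-2.57, 2.57]. Speed limits (rad/s): [2.57, 2.57, 3.14, 3.14, 3.14, 3.14, 3.14].

## Interface

Orientations are given as a rotation vector (axis times angle).
In Python, from cell import manip gives the robot as it stands. The module is installed in compiled form; this text tells all that it offers.
- The arm moves only by the tool play_rows, never from a script. Its argument "increments" is a list of rows, each a list of 7 numbers: the shift along the tool's x, y, z normalised to -1 to 1, where 1 is 20 mm, then the turn, a rotation vector about the tool's x, y, z normalised to -1 to 1, where 1 is 6 degrees, then the opening, from 0 (shut) to 1 (fully open). A call has 1 to 20 rows; each row shifts and turns the commanded pose from where the row before left it, along the tool's axes as they then stand; what a row does not reach is not made up. A row lasts 1/12 s, in which the tool goes at most 41.7 mm and 7.16 degrees, less where a joint would pass 70% of its speed; a pose out of reach is approached as far as the arm can. A call with a number of a shift or a turn outside -1 to 1 is refused whole. A call with a gripper value outside its range is refused whole. The fingers move at their own pace and stop on an object; "force" is the grip in N (left out, the last holds). Time passes only in rows, so rows that do not move let the fingers close. It gives the time, the measured TCP pose, the force, the opening and the grip force at its end, in the units of the state.
- manip.observe(): the state, without advancing time (a new reading comes with each control period).
- manip.read_camera(name): name is "scene" or "top" or "wrist"; returns the picture (400x640x3 uint8, blue, green, red); there is no depth.
- manip.camera_info(name): a dict with "camera_matrix" (3x3 intrinsics, pixels), "extrinsics" (4x4, takes a point from camera to world coordinates); the wrist camera has in their place "hand_eye" (4x4, takes a point from camera to tool coordinates, whose origin is the TCP and whose axes are the flange's). Camera axes: x right, y down, z forward; pixel columns grow to the right and rows downward; lengths in m; the calibration is good to about 2 mm. A picture is of the moment at which its call begins: read the wrist's pose just before it. camera_info takes no time and is no camera call.
- manip.job_done(): hands the job in; it is judged then, once.
The state is a dict: "time_s": time; "joints": joint angles; "dq": joint speeds; "joint_efforts": joint torques, N m; "position": TCP position; "ee_rot": TCP orientation; "force": force on the tool from outside, world axes, zero at the start; "wrist_torque": the same for the moment, N m; "finger_gap": finger opening in m; "gripper_force": force on a finger pad.
Only numpy, scipy, OpenCV 4.12 (cv2) and the standard library are available. Lean on these libraries where they do the work, as an engineer would, in place of code of your own. Each camera call takes 0.05 s, during which the arm holds its last target. There are 200 camera calls.

## Working session

There is one attempt and no reset: what is moved stays moved. The work goes in short steps, Python scripts to look and compute and a tool call to move; the robot and the scene stay as the last step left them, time stands still between calls to the robot, and variables do not carry over. Pictures are saved under pics/ and viewed, at most 10 in all, crops included, and the job is handed in when it is done.

Besides the shell and the picture viewer there is one more tool, called as name([rows], argument=value, ...), one row to a line, values as JSON. play_rows: Moves the arm, as the interface text tells. Its arguments: {"type":"object","properties":{"increments":{"type":"array","items":{"type":"array","items":{"type":"number"}}},"force":{"type":"number"}},"required":["increments"]}

```bash
mkdir -p pics; python3 - <<'E'
from cell import manip
import cv2,numpy as np
np.set_printoptions(precision=4,suppress=True)
s=manip.observe();print(s)
for n in("scene","top"):
    i=manip.camera_info(n);print(n,i["camera_matrix"],i["extrinsics"])
    cv2.imwrite(f"pics/{n}0.png",manip.read_camera(n))
E
```

```text
{'time_s': 0.0, 'joints': array([ 1.4102,  0.5019, -0.4268,  1.5515,  0.2209,  1.1383, -0.2103]), 'dq': array([ 0.0005, -0.0002,  0.0011, -0.0002, -0.0001,  0.0001,  0.0007]), 'joint_efforts': array([  0.0011, -56.6603,  -5.8158, -27.911 ,  -0.0687,   0.0308,
         0.0001]), 'position': array([ 0.2669, -0.5919,  0.2367]), 'ee_rot': array([-3.0694, -0.6605,  0.0007]), 'force': array([-0.468 ,  0.8493, -0.675 ]), 'wrist_torque': array([-0.0174, -0.052 ,  0.0302]), 'gripper_force': 0.0, 'finger_gap': 0.09168937406781878}
scene [[511.2784   0.     325.9831]
 [  0.     511.2784 200.4651]
 [  0.       0.       1.    ]] [[-0.8553  0.4072 -0.3204  1.0248]
 [ 0.5179  0.6913 -0.5039  0.7715]
 [ 0.0163 -0.5969 -0.8022  1.3252]
 [ 0.      0.      0.      1.    ]]
top [[481.718    0.     322.8269]
 [  0.     481.718  202.387 ]
 [  0.       0.       1.    ]] [[-0.0262 -0.9946  0.1003  0.3685]
 [-0.9994  0.0283  0.0203 -0.0366]
 [-0.023  -0.0997 -0.9947  1.3358]
 [ 0.      0.      0.      1.    ]]
```

View pics/scene0.png

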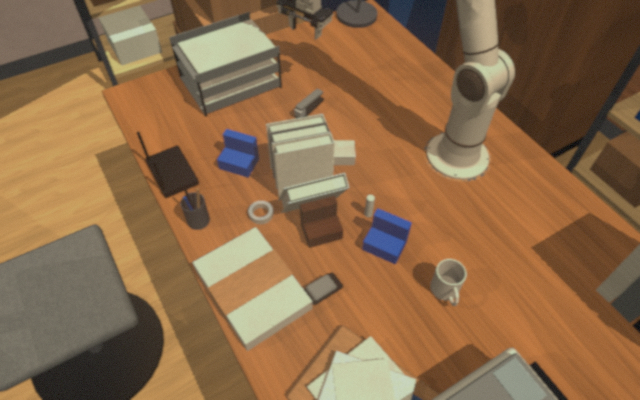

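View pics/top0.png

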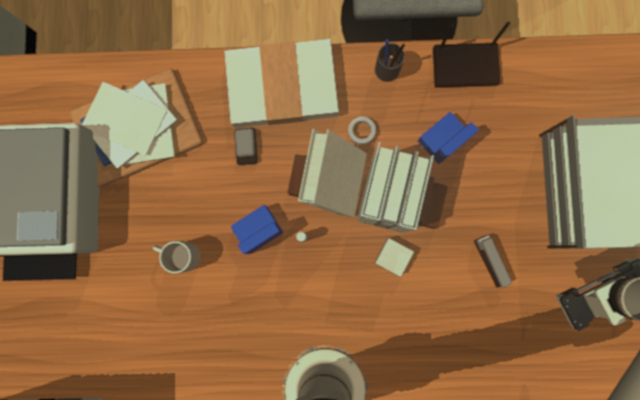

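The scene view shows the row at about (300,155), the slumped binder at (315,192) leaning on the brown bookend at (320,222). The top view shows the row at (397,187), the binder at (333,172) and the mouse at (246,146). I'll enlarge both.

```bash
python3 - <<'E'
import cv2,numpy as np
a=cv2.imread("pics/top0.png")[110:260,230:430]
b=cv2.imread("pics/scene0.png")[110:260,220:420]
for n,i in(("ct",a),("cs",b)):
    o=cv2.resize(i,None,fx=4,fy=4,interpolation=cv2.INTER_CUBIC)
    cv2.imwrite(f"pics/{n}.png",o)
E
```

```text
(no output)
```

View pics/ct.png

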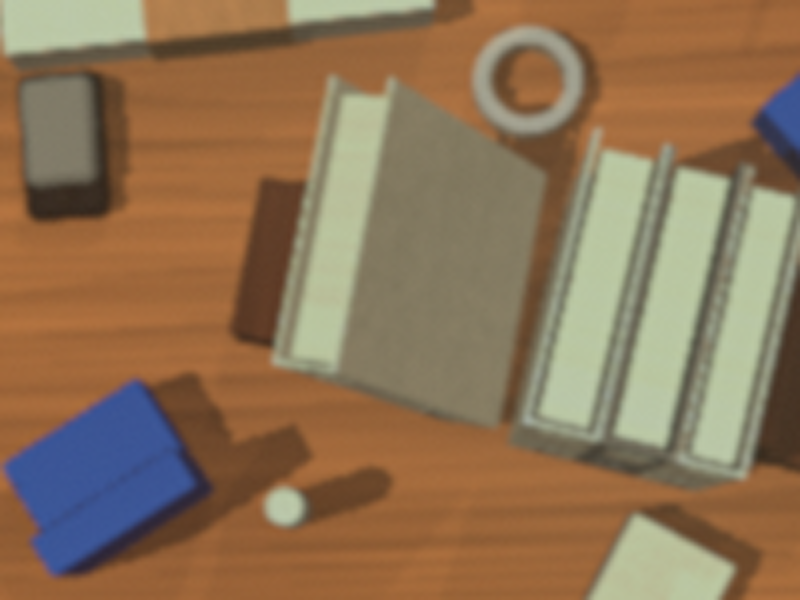

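View pics/cs.png

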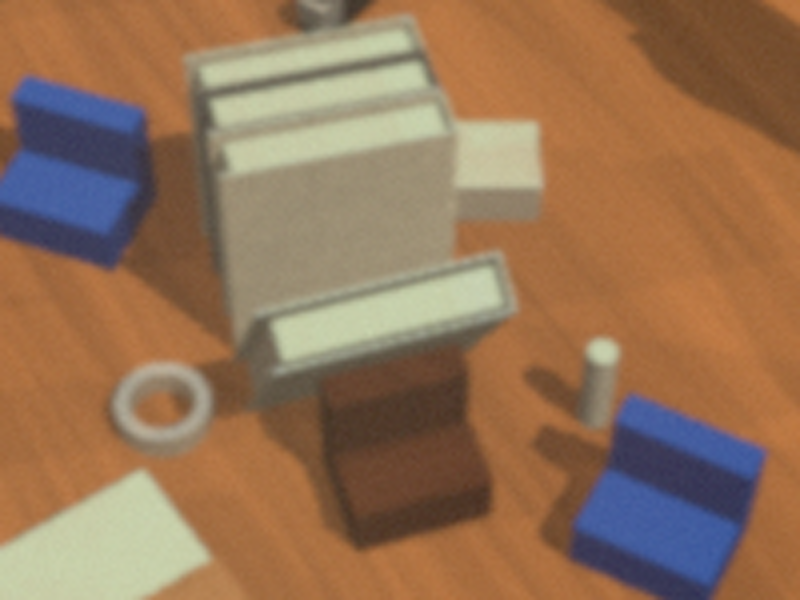

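The crops show the top of the row's free face from (600,130) to (527,422) in ct. The binder's top corners are (333,78) and (278,362) on its outer edge, and (392,82) and (340,372) on its inner edge. The bookend's outer end is at (262,180) and (235,335) in ct, and at (350,502), (490,478), (360,548) and (488,512) in cs. Next I'll fit the poses.

```bash
cat > h.py <<'E'
from cell import manip
import cv2,numpy as np
from scipy.spatial.transform import Rotation as R
from scipy.optimize import least_squares
np.set_printoptions(precision=4,suppress=True)
I={n:manip.camera_info(n) for n in("scene","top")}
OFF={"top":(230,110),"scene":(220,110)}
def proj(n,P):
    T=np.linalg.inv(I[n]["extrinsics"]);p=I[n]["camera_matrix"]@(T[:3,:3]@P+T[:3,3]);return p[:2]/p[2]
def px(n,u,v): return np.array([u/4+OFF[n][0]-.375,v/4+OFF[n][1]-.375])
def ray(n,uv,z):
    i=I[n];d=i["extrinsics"][:3,:3]@np.linalg.solve(i["camera_matrix"],[*uv,1]);c=i["extrinsics"][:3,3]
    return c+d*(z-c[2])/d[2]
def W(p,L,tilt=0):
    # tilt about +y lower edge handled by caller
    return R.from_euler("z",p[2]).apply(L)+[p[0],p[1],0]
def fit(obs,x0,f):
    r=least_squares(lambda q:np.concatenate([proj(n,f(q,np.array(L)))-px(n,u,v) for n,L,u,v in obs]),x0)
    return r.x,r.fun
E
python3 - <<'E'
from h import *
row,res=fit([("top",(.09,0,.215),600,132),("top",(-.09,0,.215),527,422),("scene",(-.09,0,.215),456,120)],[.45,-.15,-.2],W);print("row",row,res)
be,res=fit([("top",(.055,.09,.05),262,180),("top",(-.055,.09,.05),235,333),("scene",(.055,.09,.05),348,502),("scene",(-.055,.09,.05),492,478),("scene",(.055,.09,0),360,548),("scene",(-.055,.09,0),488,512),("scene",(-.055,0.03,.11),466,358)],[.45,.05,-.2],W);print("bookend",be,res)
def B(q,L): # edge pivot q0,q1, yaw q2, tilt q3 (top to +y)
    l=np.array(L)-[0,.0225,0]
    return W(q[:3],R.from_euler("x",-q[3]).apply(l))
b,res=fit([("top",(.09,.0225,.215),333,78),("top",(-.09,.0225,.215),278,362),("top",(.09,-.0225,.215),392,82),("top",(-.09,-.0225,.215),340,372),("scene",(-.09,.0225,.215),515,308),("scene",(.09,.0225,.215),252,372),("scene",(-.09,-.0225,.215),500,255)],[.45,.0,-.2,.48],B);print("binder(edge,yaw,tilt)",b,res)
rl=lambda p:(R.from_euler("z",row[2]).inv().apply([p[0]-row[0],p[1]-row[1],0]))
print("in row: bookend",rl(be),be[2]-row[2],"binder edge",rl(b),b[2]-row[2],"bookend_end",W(be,np.array([0,.09,.025])))
for x in(.09,0,-.09):
  for y in(.0225,-.0225):print(x,y,B(b,(x,y,.215)))
print("mouse",ray("top",px("top",62,130),.034),"glue",ray("top",px("top",285,507),.088),"bluetop",ray("top",px("top",135,380),.05),ray("top",px("top",210,490),.11),"tape",ray("top",px("top",528,80),.025))
print("mouse rl",rl(ray("top",px("top",100,75),.034)),rl(ray("top",px("top",107,210),.034)))
s=manip.observe();print(R.from_rotvec(s["ee_rot"]).as_matrix(), s["position"])
E
```

```text
row [ 0.534  -0.1278 -0.2721] [ 0.1193 -0.4967  0.3823  0.7839 -0.0329  1.0224]
bookend [ 0.5588 -0.0171 -0.2216] [ 0.9848 -0.6334 -0.4097  0.6247  0.9669  2.118   0.0864 -1.4308 -1.8262
 -0.4777  0.3932 -0.9085  0.6558  1.2863]
binder(edge,yaw,tilt) [ 0.5534 -0.0882 -0.2245  0.5687] [ 0.7698 -0.4443 -0.3047  0.2854  1.1015 -1.0273 -0.8354 -0.1697 -0.9102
  0.9139  3.8211  0.3542 -1.2347 -1.0718]
in row: bookend [-0.0059  0.1133  0.    ] 0.050458247188530175 binder edge [0.008  0.0433 0.    ] 0.04761665675505358 bookend_end [0.5785 0.0707 0.025 ]
0.09 0.0225 [0.6669 0.0046 0.1812]
0.09 -0.0225 [ 0.6584 -0.0324  0.2054]
0 0.0225 [0.5791 0.0246 0.1812]
0 -0.0225 [ 0.5707 -0.0123  0.2054]
-0.09 0.0225 [0.4914 0.0447 0.1812]
-0.09 -0.0225 [0.483  0.0077 0.2054]
mouse [0.6731 0.2    0.034 ] glue [0.4076 0.0479 0.088 ] bluetop [0.4967 0.1496 0.05  ] [0.419 0.094 0.11 ] tape [ 0.7003 -0.1228  0.025 ]
mouse rl [0.0896 0.3375 0.    ] [-0.0008  0.3085  0.    ]
[[ 0.9115  0.4113 -0.0007]
 [ 0.4113 -0.9115  0.0016]
 [ 0.0001 -0.0018 -1.    ]] [ 0.267  -0.592   0.2368]
```

play_rows([
  [0,0,-0.35,0,0,-0.93,0.65],
  [0,0,-0.35,0,0,-0.93,0.65],
  [0,0,-0.35,0,0,-0.93,0.65],
  [0,0,-0.35,0,0,-0.93,0.65],
  [0,0,-0.35,0,0,-0.93,0.65],
  [0,0,-0.35,0,0,-0.93,0.65],
  [0,0,-0.35,0,0,-0.93,0.65],
  [0,0,-0.35,0,0,-0.93,0.65],
  [0,0,-0.35,0,0,-0.93,0.65],
  [0,0,0,0,0,0,0.65],
])

```text
time_s: 0.93
position: [0.2675, -0.5929, 0.3017]
ee_rot: [2.496, 1.905, -0.0]
force: [-0.2, -0.5, 0.8]
finger_gap: 0.0596
gripper_force: 0.0
```

```bash
cat > g.py <<'E'
from h import *
import sys
ROW=np.array([.534,-.1278,-.265])
def go(x,y,z,row=ROW):
    s=manip.observe();M=R.from_rotvec(s["ee_rot"]).as_matrix()
    t=W(row,np.array([x,y,z]));d=M.T@(t-s["position"])
    c=R.from_euler("z",row[2]).inv().apply(s["position"]-[row[0],row[1],0])
    print("t",s["time_s"],"row-frame",c,"target",t,"units",d/.02)
    print("tooly yaw vs row deg",np.degrees(np.arctan2(M[1,1],M[0,1])-row[2]),"tilt z",M[:,2],"F",s["force"],"gap",s["finger_gap"],"q",s["joints"])
if len(sys.argv)>3:go(*map(float,sys.argv[1:4]))
E
python3 g.py 0 .205 .30
```

```text
t 0.9333 row-frame [-0.1354 -0.5187  0.3017] target [0.5877 0.07   0.3   ] units [36.1977  6.6896  0.0593]
tooly yaw vs row deg -0.12589708174025113 tilt z [ 0.0008 -0.0011 -1.    ] F [-0.2228 -0.4524  0.8388] gap 0.05960309511234456 q [ 1.5388  0.4852 -0.6216  1.4713  0.2878  1.2758  0.6214]
```

play_rows([
  [0.9,0.17,0,0,0,0,0.65],
  [0.9,0.17,0,0,0,0,0.65],
  [0.9,0.17,0,0,0,0,0.65],
  [0.9,0.17,0,0,0,0,0.65],
  [0.9,0.17,0,0,0,0,0.65],
  [0.9,0.17,0,0,0,0,0.65],
  [0.9,0.17,0,0,0,0,0.65],
  [0.9,0.17,0,0,0,0,0.65],
  [0.9,0.17,0,0,0,0,0.65],
  [0.9,0.17,0,0,0,0,0.65],
  [0.9,0.17,0,0,0,0,0.65],
  [0.9,0.17,0,0,0,0,0.65],
  [0.9,0.17,0,0,0,0,0.65],
  [0.9,0.17,0,0,0,0,0.65],
  [0.9,0.17,0,0,0,0,0.65],
  [0.9,0.17,0,0,0,0,0.65],
  [0.9,0.17,0,0,0,0,0.65],
  [0.9,0.17,0,0,0,0,0.65],
  [0.9,0.17,0,0,0,0,0.65],
  [0.9,0.17,0,0,0,0,0.65],
])

```text
time_s: 2.6
position: [0.4294, -0.2622, 0.3007]
ee_rot: [2.501, 1.901, -0.0]
force: [0.0, 0.4, -0.3]
finger_gap: 0.06
gripper_force: 0.0
```

```bash
python3 g.py 0 .205 .30
```

```text
t 2.6 row-frame [-0.0658 -0.1571  0.3007] target [0.5877 0.07   0.3   ] units [18.1245  3.1767  0.0291]
tooly yaw vs row deg -0.35869632747886915 tilt z [-0.0001 -0.0003 -1.    ] F [ 0.0066  0.3686 -0.3409] gap 0.05998624259010812 q [ 1.2072  0.2197 -0.8145  1.8276  0.1735  1.1674  0.0649]
```

play_rows([
  [0.9,0.16,0,0,0,0,0.65],
  [0.9,0.16,0,0,0,0,0.65],
  [0.9,0.16,0,0,0,0,0.65],
  [0.9,0.16,0,0,0,0,0.65],
  [0.9,0.16,0,0,0,0,0.65],
  [0.9,0.16,0,0,0,0,0.65],
  [0.9,0.16,0,0,0,0,0.65],
  [0.9,0.16,0,0,0,0,0.65],
  [0.9,0.16,0,0,0,0,0.65],
  [0.9,0.16,0,0,0,0,0.65],
  [0.9,0.16,0,0,0,0,0.65],
  [0.9,0.16,0,0,0,0,0.65],
  [0.9,0.16,0,0,0,0,0.65],
  [0.9,0.16,0,0,0,0,0.65],
  [0.9,0.16,0,0,0,0,0.65],
  [0.9,0.16,0,0,0,0,0.65],
  [0.9,0.16,0,0,0,0,0.65],
  [0.9,0.16,0,0,0,0,0.65],
  [0.9,0.16,0,0,0,0,0.65],
  [0.9,0.16,0,0,0,0,0.65],
])

```text
time_s: 4.27
position: [0.5868, 0.0675, 0.3006]
ee_rot: [2.501, 1.901, -0.0]
force: [0.8, 0.2, -0.4]
finger_gap: 0.0597
gripper_force: 0.0
```

```bash
python3 g.py 0 .215 .187
```

```text
t 4.2667 row-frame [-0.0002  0.2023  0.3006] target [0.5903 0.0797 0.187 ] units [0.6342 0.0063 5.6791]
tooly yaw vs row deg -0.36410850493258096 tilt z [-0.0001 -0.0001 -1.    ] F [ 0.8471  0.1804 -0.3922] gap 0.059709288297710106 q [ 0.5092  0.4408 -0.897   1.6213  0.3586  1.2542 -0.7259]
```

play_rows([
  [0.7,0,0,0,0,0,0.65],
  [0,0,0.7,0,0,0,0.65],
  [0,0,0.7,0,0,0,0.65],
  [0,0,0.7,0,0,0,0.65],
  [0,0,0.7,0,0,0,0.65],
  [0,0,0.7,0,0,0,0.65],
  [0,0,0.7,0,0,0,0.65],
  [0,0,0.7,0,0,0,0.65],
  [0,0,0.7,0,0,0,0.65],
  [0,0,0,0,0,0,0.65],
])

```text
time_s: 5.1
position: [0.5887, 0.0788, 0.1852]
ee_rot: [-2.499, -1.9, 0.007]
force: [0.2, -0.6, -0.9]
finger_gap: 0.06
gripper_force: 0.0
```

```bash
python3 - <<'E'
from g import *
go(0,.165,.187)
a=manip.read_camera("scene")[110:260,220:420];b=manip.read_camera("top")[110:260,230:430]
cv2.imwrite("pics/pre.png",np.hstack([cv2.resize(i,None,fx=2,fy=2,interpolation=cv2.INTER_CUBIC) for i in(a,b)]))
E
```

```text
t 5.1 row-frame [-0.0013  0.2137  0.1852] target [0.5772 0.0314 0.187 ] units [-2.4348  0.0777 -0.0863]
tooly yaw vs row deg -0.32954026679333503 tilt z [-0.005  -0.0005 -1.    ] F [ 0.1885 -0.6004 -0.931 ] gap 0.05996223764816669 q [ 0.4342  0.5639 -0.8302  1.7319  0.4676  1.0614 -0.8263]
```

View pics/pre.png

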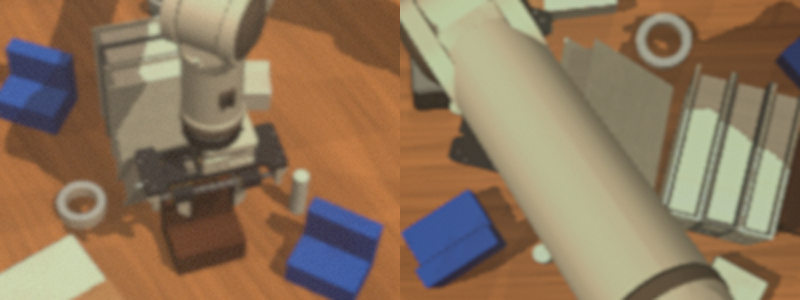

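The picture shows the fingers, just behind the binder's overhanging top and above the bookend, with clear space around them. Now I'll push.

play_rows([
  [-0.4,0,0,0,0,0,0.65],
  [-0.4,0,0,0,0,0,0.65],
  [-0.4,0,0,0,0,0,0.65],
  [-0.4,0,0,0,0,0,0.65],
  [-0.4,0,0,0,0,0,0.65],
  [-0.4,0,0,0,0,0,0.65],
  [-0.4,0,0,0,0,0,0.65],
  [-0.4,0,0,0,0,0,0.65],
  [-0.4,0,0,0,0,0,0.65],
  [-0.4,0,0,0,0,0,0.65],
  [-0.3,0,0,0,0,0,0.65],
])

```text
time_s: 6.12
position: [0.5672, -0.0047, 0.1886]
ee_rot: [2.501, 1.901, -0.001]
force: [0.7, -0.6, -1.3]
finger_gap: 0.0598
gripper_force: 0.1
```

```bash
python3 g.py 0 .085 .187
```

```text
t 6.1167 row-frame [-0.0001  0.1275  0.1886] target [ 0.5563 -0.0458  0.187 ] units [-2.1238  0.0208  0.0799]
tooly yaw vs row deg -0.3586409019967241 tilt z [-0.0005 -0.0005 -1.    ] F [ 0.6911 -0.5955 -1.3017] gap 0.05980285848066317 q [ 0.6064  0.5106 -0.8434  1.7996  0.44    1.0312 -0.6778]
```

play_rows([
  [-0.2,0,0,0,0,0,0.65],
  [-0.2,0,0,0,0,0,0.65],
  [-0.2,0,0,0,0,0,0.65],
  [-0.2,0,0,0,0,0,0.65],
  [-0.2,0,0,0,0,0,0.65],
  [-0.2,0,0,0,0,0,0.65],
  [-0.2,0,0,0,0,0,0.65],
  [-0.2,0,0,0,0,0,0.65],
  [-0.2,0,0,0,0,0,0.65],
  [-0.2,0,0,0,0,0,0.65],
  [-0.2,0,0,0,0,0,0.65],
  [0,0,0,0,0,0,0.65],
  [0,0,0,0,0,0,0.65],
])

```text
time_s: 7.2
position: [0.5559, -0.046, 0.1887]
ee_rot: [2.501, 1.901, 0.0]
force: [0.2, -0.6, 0.3]
finger_gap: 0.0595
gripper_force: 0.0
```

```bash
python3 - <<'E'
from g import *
go(0,.165,.187)
a=manip.read_camera("scene")[110:260,220:420];b=manip.read_camera("top")[110:260,230:430]
cv2.imwrite("pics/p2.png",np.hstack([cv2.resize(i,None,fx=2,fy=2,interpolation=cv2.INTER_CUBIC) for i in(a,b)]))
E
```

```text
t 7.2 row-frame [-0.0003  0.0846  0.1887] target [0.5772 0.0314 0.187 ] units [ 4.0184 -0.0103  0.0871]
tooly yaw vs row deg -0.34904380309735145 tilt z [ 0.0001 -0.     -1.    ] F [ 0.2419 -0.5594  0.2819] gap 0.0594782563924037 q [ 0.6903  0.4926 -0.8459  1.8231  0.4286  1.0197 -0.5984]
```

View pics/p2.png

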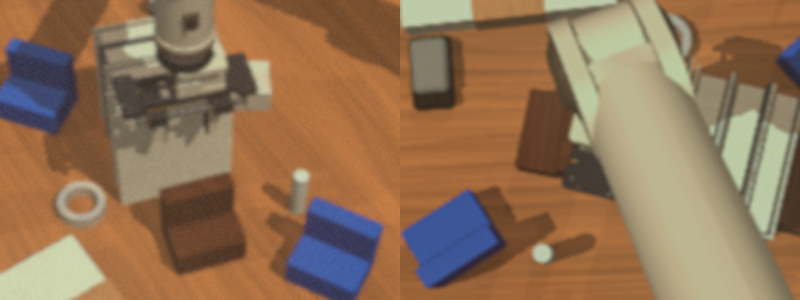

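Binder looks upright and the bookend hasn't moved. I'll back off by (0.24-0.0846)/0.02 = 7.8 units.

play_rows([
  [0.3,0,0,0,0,0,0.65],
  [0.6,0,0,0,0,0,0.65],
  [0.6,0,0,0,0,0,0.65],
  [0.6,0,0,0,0,0,0.65],
  [0.6,0,0,0,0,0,0.65],
  [0.6,0,0,0,0,0,0.65],
  [0.6,0,0,0,0,0,0.65],
  [0.6,0,0,0,0,0,0.65],
  [0.6,0,0,0,0,0,0.65],
  [0.6,0,0,0,0,0,0.65],
  [0.6,0,0,0,0,0,0.65],
  [0.6,0,0,0,0,0,0.65],
  [0.6,0,0,0,0,0,0.65],
  [0.6,0,0,0,0,0,0.65],
  [0,0,0,0,0,0,0.65],
])

```text
time_s: 8.55
position: [0.5994, 0.1142, 0.1891]
ee_rot: [-2.496, -1.905, -0.003]
force: [0.1, 0.7, -0.6]
finger_gap: 0.0598
gripper_force: 0.0
```

```bash
python3 - <<'E'
from g import *
go(0,.24,.025)
a=manip.read_camera("scene")[110:260,220:420]
cv2.imwrite("pics/p3.png",cv2.resize(a,None,fx=4,fy=4,interpolation=cv2.INTER_CUBIC))
E
```

```text
t 8.55 row-frame [-0.0002  0.2507  0.1891] target [0.5969 0.1038 0.025 ] units [-0.5566  0.0117  8.2038]
tooly yaw vs row deg -0.12034602273180214 tilt z [ 0.0008  0.0024 -1.    ] F [ 0.1179  0.7283 -0.6426] gap 0.059760466893881266 q [ 0.3682  0.5839 -0.8287  1.6927  0.4771  1.0781 -0.8762]
```

View pics/p3.png

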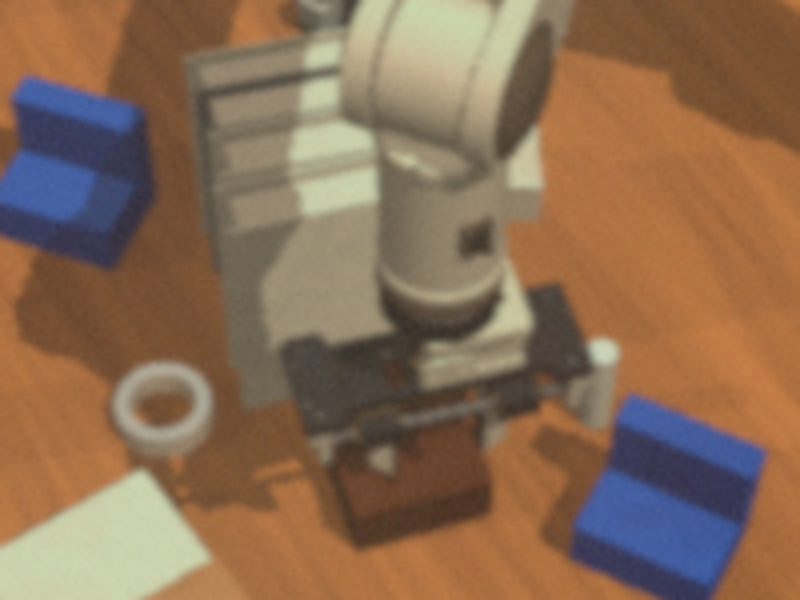

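The binder stands upright, its top edge parallel to the row, and the bookend's corners are unchanged at (350,502) and (490,478). I'll lower the tool beyond the bookend's outer end.

play_rows([
  [0,-0.45,0.5,0,0,0,0.65],
  [0,0,0.6,0,0,0,0.65],
  [0,0,0.6,0,0,0,0.65],
  [0,0,0.6,0,0,0,0.65],
  [0,0,0.6,0,0,0,0.65],
  [0,0,0.6,0,0,0,0.65],
  [0,0,0.6,0,0,0,0.65],
  [0,0,0.6,0,0,0,0.65],
  [0,0,0.6,0,0,0,0.65],
  [0,0,0.6,0,0,0,0.65],
  [0,0,0.6,0,0,0,0.65],
  [0,0,0.6,0,0,0,0.65],
  [0,0,0.6,0,0,0,0.65],
  [0,0,0.3,0,0,0,0.65],
  [0,0,0,0,0,0,0.65],
])

```text
time_s: 9.85
position: [0.5894, 0.1125, 0.0269]
ee_rot: [-2.5, -1.901, 0.004]
force: [0.3, -0.3, 0.2]
finger_gap: 0.0594
gripper_force: 0.0
```

```bash
python3 g.py -.009 .1445 .028
```

```text
t 9.85 row-frame [-0.0095  0.2464  0.0269] target [0.5632 0.014  0.028 ] units [-5.0967  0.0528 -0.0504]
tooly yaw vs row deg -0.3085351955769881 tilt z [-0.0026 -0.0005 -1.    ] F [ 0.2895 -0.2932  0.1567] gap 0.059377532926599724 q [ 0.2706  0.7728 -0.6858  1.7982  0.6529  0.8146 -1.0143]
```

play_rows([
  [-0.3,0,0,0,0,0,0.65],
  [-0.3,0,0,0,0,0,0.65],
  [-0.3,0,0,0,0,0,0.65],
  [-0.3,0,0,0,0,0,0.65],
  [-0.3,0,0,0,0,0,0.65],
  [-0.3,0,0,0,0,0,0.65],
  [-0.2,0,0,0,0,0,0.65],
  [-0.2,0,0,0,0,0,0.65],
  [-0.2,0,0,0,0,0,0.65],
  [-0.2,0,0,0,0,0,0.65],
  [-0.2,0,0,0,0,0,0.65],
])

```text
time_s: 10.77
position: [0.5762, 0.0603, 0.0295]
ee_rot: [-2.499, -1.903, -0.005]
force: [1.9, 5.4, 2.9]
finger_gap: 0.06
gripper_force: 2.8
```

```bash
python3 g.py -.009 .1445 .028
```

```text
t 10.7667 row-frame [-0.0085  0.1926  0.0295] target [0.5632 0.014  0.028 ] units [-2.4069 -0.0137  0.0707]
tooly yaw vs row deg -0.24637985728174258 tilt z [ 0.002   0.0022 -1.    ] F [1.9026 5.4115 2.884 ] gap 0.05995562979682623 q [ 0.3713  0.7411 -0.6921  1.8552  0.6532  0.7842 -0.9422]
```

play_rows([
  [-0.15,0,0,0,0,0,0.65],
  [-0.15,0,0,0,0,0,0.65],
  [-0.15,0,0,0,0,0,0.65],
  [-0.15,0,0,0,0,0,0.65],
  [-0.15,0,0,0,0,0,0.65],
  [-0.15,0,0,0,0,0,0.65],
  [-0.15,0,0,0,0,0,0.65],
  [-0.15,0,0,0,0,0,0.65],
  [-0.15,0,0,0,0,0,0.65],
])

```text
time_s: 11.52
position: [0.569, 0.0344, 0.0295]
ee_rot: [-2.499, -1.903, -0.004]
force: [1.9, 4.9, 2.9]
finger_gap: 0.0596
gripper_force: 2.8
```

```bash
python3 g.py -.009 .1445 .028
```

```text
t 11.5167 row-frame [-0.0087  0.1657  0.0295] target [0.5632 0.014  0.028 ] units [-1.0627 -0.0092  0.0717]
tooly yaw vs row deg -0.24194661810990178 tilt z [ 0.0018  0.0021 -1.    ] F [1.8525 4.9339 2.8558] gap 0.059594636849299006 q [ 0.4204  0.7295 -0.6933  1.8786  0.6536  0.7723 -0.9043]
```

play_rows([
  [-0.1,0,0,0,0,0,0.65],
  [-0.1,0,0,0,0,0,0.65],
  [-0.1,0,0,0,0,0,0.65],
  [-0.1,0,0,0,0,0,0.65],
  [-0.1,0,0,0,0,0,0.65],
])

```text
time_s: 11.93
position: [0.5665, 0.0254, 0.0295]
ee_rot: [-2.498, -1.904, -0.006]
force: [1.6, 6.1, 2.3]
finger_gap: 0.0596
gripper_force: 3.4
```

play_rows([
  [-0.1,0,0,0,0,0,0.65],
  [-0.1,0,0,0,0,0,0.65],
  [-0.1,0,0,0,0,0,0.65],
])

```text
time_s: 12.18
position: [0.5651, 0.0203, 0.0295]
ee_rot: [-2.498, -1.903, -0.007]
force: [5.0, 12.1, -2.8]
finger_gap: 0.0595
gripper_force: 6.4
```

play_rows([
  [-0.1,0,0,0,0,0,0.65],
  [-0.1,0,0,0,0,0,0.65],
])

```text
time_s: 12.35
position: [0.5652, 0.0203, 0.0297]
ee_rot: [-2.495, -1.903, -0.017]
force: [8.6, 18.2, -6.6]
finger_gap: 0.0596
gripper_force: 9.9
```

play_rows([
  [-0.08,0,0,0,0,0,0.65],
  [-0.08,0,0,0,0,0,0.65],
])

```text
time_s: 12.52
position: [0.5653, 0.0202, 0.0298]
ee_rot: [-2.492, -1.902, -0.024]
force: [10.8, 23.3, -9.2]
finger_gap: 0.0594
gripper_force: 12.6
```

The stop is hard at about 26 N, so everything is snug. I'll back away and check.

play_rows([
  [0.15,0,0,0,0,0,0.65],
  [0.15,0,0,0,0,0,0.65],
  [0.15,0,0,0,0,0,0.65],
  [0.4,0,0,0,0,0,0.65],
  [0.8,0,0,0,0,0,0.65],
  [0.8,0,0,0,0,0,0.65],
  [0.8,0,0,0,0,0,0.65],
  [0.8,0,0,0,0,0,0.65],
  [0,0,-0.8,0,0,0,0.65],
  [0,0,-0.9,0,0,0,0.65],
  [0,0,-0.9,0,0,0,0.65],
  [0,0,-0.9,0,0,0,0.65],
  [0,0,-0.9,0,0,0,0.65],
  [0,0,-0.9,0,0,0,0.65],
  [0,0,-0.9,0,0,0,0.65],
  [0,0,-0.9,0,0,0,0.65],
])

```text
time_s: 13.85
position: [0.583, 0.0866, 0.172]
ee_rot: [2.501, 1.899, -0.004]
force: [-0.2, -0.3, -0.1]
finger_gap: 0.0598
gripper_force: 0.0
```

play_rows([
  [0.9,-0.5,-0.5,0,0,0,0.65],
  [0.9,-0.5,-0.5,0,0,0,0.65],
  [0.9,-0.5,-0.5,0,0,0,0.65],
  [0.9,-0.5,-0.5,0,0,0,0.65],
  [0.9,-0.5,-0.5,0,0,0,0.65],
  [0.9,-0.5,0,0,0,0,0.65],
  [0.9,-0.5,0,0,0,0,0.65],
  [0.9,-0.5,0,0,0,0,0.65],
  [0.9,-0.5,0,0,0,0,0.65],
  [0.9,-0.5,0,0,0,0,0.65],
  [0.9,-0.5,0,0,0,0,0.65],
  [0.9,-0.5,0,0,0,0,0.65],
  [0,0,0,0,0,0,0.65],
])

```text
time_s: 14.93
position: [0.5232, 0.3322, 0.2217]
ee_rot: [-2.495, -1.907, -0.0]
force: [-0.6, 1.2, -0.1]
finger_gap: 0.0595
gripper_force: 0.0
```

```bash
python3 - <<'E'
from g import *
go(0,.24,.025)
a=manip.read_camera("scene")[110:260,220:420];b=manip.read_camera("top")[110:260,230:430]
cv2.imwrite("pics/p4.png",cv2.resize(b,None,fx=4,fy=4,interpolation=cv2.INTER_CUBIC))
cv2.imwrite("pics/p5.png",cv2.resize(a,None,fx=4,fy=4,interpolation=cv2.INTER_CUBIC))
E
```

```text
t 14.9333 row-frame [-0.1309  0.4411  0.2217] target [0.5969 0.1038 0.025 ] units [-10.0627   6.5624   9.8143]
tooly yaw vs row deg -0.029273968044623185 tilt z [-0.001   0.0015 -1.    ] F [-0.5836  1.2024 -0.0839] gap 0.05951323854535977 q [ 0.007   0.5753 -0.8665  1.6368  0.4693  1.1511 -1.2412]
```

View pics/p4.png

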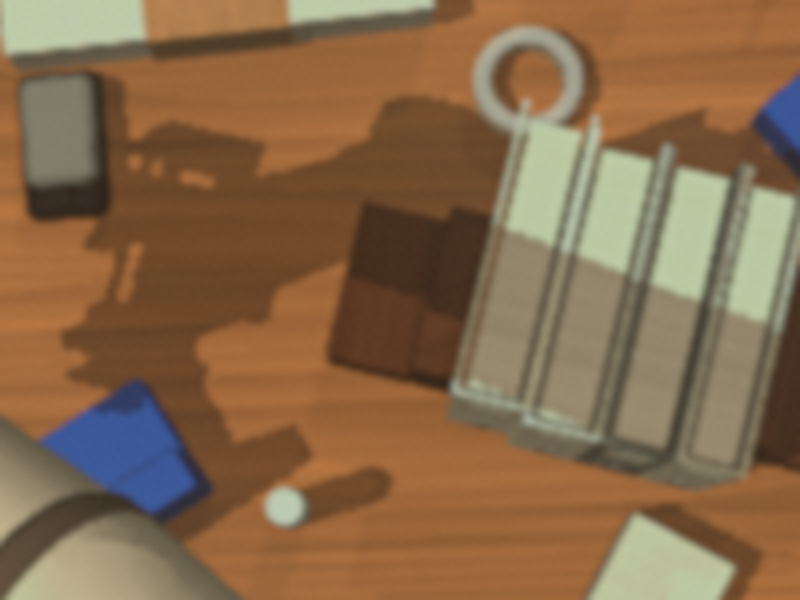

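Binder, row and bookend look snug and parallel. The binder's outer top edge runs (525,105)-(452,385), and the bookend's outer end runs (365,203)-(330,357). The tape, glue stick and mouse haven't moved. I'll check this numerically.

```bash
python3 - <<'E'
from h import *
P=lambda u,v,z:ray("top",px("top",u,v),z)[:2]
for n,a,b in(("row",P(600,128,.215),P(527,420,.215)),("binder",P(525,104,.215),P(453,386,.215)),("bookend",P(365,203,.05),P(330,357,.05))):
    d=a-b;m=(a+b)/2
    print(n,m,np.linalg.norm(d),"yaw",np.arctan2(d[1],d[0]),"row frame",R.from_euler("z",-.2721).inv().apply([*(m-[.534,-.1278]),0]))
E
```

```text
row [ 0.5361 -0.1273] 0.17841583173268652 yaw -0.2777929499446416 row frame [0.0019 0.0011 0.    ]
binder [ 0.5546 -0.0842] 0.17302054180872015 yaw -0.2789933596750738 row frame [0.0081 0.0475 0.    ]
bookend [0.5605 0.0049] 0.10736336887895528 yaw -0.24658082392513272 row frame [-0.0101  0.135   0.    ]
```

View pics/p5.png

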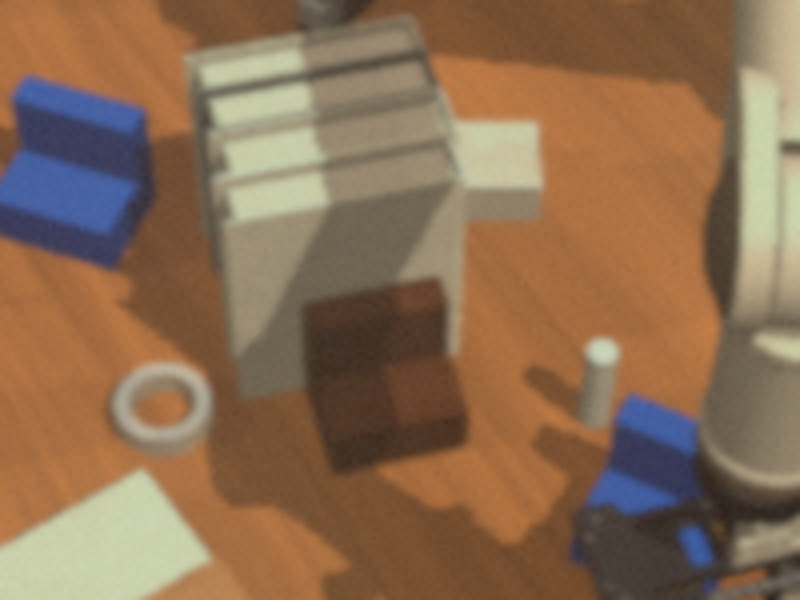

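The scene view agrees: the binder stands flush against the row, and the bookend is upright against it. The measured gaps are about 0-2 mm and the yaws are within 2 degrees, so I'm handing in.

```bash
python3 -c "
from cell import manip
print(manip.job_done())"
```

```text
the job is handed in; nothing more can be done
None
```

The job is handed in, though no verdict came back: by the final pictures the binder stands upright between row and bookend, with gaps of about 0–2 mm, square to within about 2 degrees, and the tape, glue stick and mouse have not moved.

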